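# Clamp a culture dish in the counting-stand holder with its eccentric

### The arm

A 6-joint arm with a two-finger parallel gripper is mounted at the origin on the work surface. World frame = base frame: x ahead of the robot, y to its left, z up, the work surface at z = 0. Lengths are in mm, angles in rad, forces in N, time in s.
With the tool pointing down it reaches from about 375 to 825 mm from the base axis. Payload 5.5 kg.
Tool frame: the origin (TCP) lies at the very end of the fingers, on their centre line; the grasp point (between the pads) lies 19 mm behind it; z points along the fingers, y is the line along which they close (so a half turn about z gives the same grasp; the last joint's range is limited). The gripper opens to 85 mm and grips with 20 to 120 N. Pads are 22 mm wide; open, the fingers measure 114 mm over their backs; the gripper's body (76 mm by 85 mm) begins 54 mm behind the grasp point. The pads swing forward as they close: fully open they stand 13 mm farther back than shut.
Start: joints at [1.189, 0.314, -0.047, 1.21, 0, 1.571], TCP at [223.551, 556.794, 193.499] pointing down, gripper open.
Joint ranges: [-2.67, 2.67], [-0.69, 1.73], [-1.03, 1.25], [-2.08, 2.16], [-1.42, 1.45], [-3.14, 3.14]. Speed limits (rad/s): [2.39, 2.39, 3.01, 3.14, 3.14, 3.14].

### API

Orientations are given as a unit quaternion [x, y, z, w].
In Python, from workcell import r, eyes gives the robot as it stands.
- The arm moves only by the tool send_rows, never from a script. Its argument "increments" is a list of rows, each a list of 5 numbers: the opening, from 0 (shut) to 1 (fully open), then the shift along the tool's x, y, z in units of 25 mm (1.0 is 25 mm), then the turn about the tool's z in units of 5 degrees (1.0 is 5 degrees). A call has 1 to 10 rows; each row is the pose to reach, as a shift and turn from the pose commanded when the call began, along the tool's axes at that moment; what a row does not reach only later rows make up. A row lasts 1/10 s, in which the tool goes at most 50 mm and 8.59 degrees, less where a joint would pass 70% of its speed; a pose out of reach is approached as far as the arm can. A call with a gripper value outside its range is refused whole. The fingers move at their own pace and stop on an object; "squeeze" is the grip in N (left out, the last holds). Time passes only in rows, so rows that repeat a pose let the fingers close. It gives the time, the measured TCP pose, the force, the opening and the grip force at its end, in the units of the state.
- r.observe(): the state, without advancing time (a new reading comes with each control period).
- eyes.capture(name): name is "side" or "top" or "wrist"; returns a dict with "color" (480x640x3 uint8, blue, green, red), "depth" (480x640 float32, mm along the optical axis (not along the pixel's ray), 0 where there is no reading), "fx", "fy", "cx", "cy" (pixels), "T" (4x4, takes a point from camera to world coordinates). Camera axes: x right, y up, looking along -z (the intrinsics and any distortion apply to the point x, -y, -z); pixel columns grow to the right and rows downward; lengths in mm; the calibration is good to about 2 mm. A picture is of the moment at which its call begins.
- r.hand_in(): hands the job in; it is judged then, once.
The state is a dict: "clock": time; "joint_pos": joint angles; "joint_velocities": joint speeds; "joint_efforts": joint torques, N m; "position": TCP position; "eef_rot": TCP orientation; "ft_force": force on the tool from outside, world axes, zero at the start; "torque": the same for the moment, N m; "grip_width": finger opening in mm; "gripper_force": force on a finger pad.
Only numpy, scipy, OpenCV 4.12 (cv2) and the standard library are available. Lean on these libraries where they do the work, as an engineer would, in place of code of your own. Each camera call takes 0.05 s, during which the arm holds its last target. There are 200 camera calls.

### The job

Set the small closed culture dish flat on the round light disc of the dish holder, between the eccentric knob and the two black stop pins. Then turn the knob until its lobe pushes the dish against both pins and holds it snugly, pressing gently enough not to crack it (about 10 N is right, 22 N breaks it), and let go. Leave the big dish, the jar and the pen where they are, and do not drop the dish.

Things in the scene. Friction and masses are not known exactly. Their poses are not given: they have to be found in the camera images.
- dish_center (a point): The small round closed culture dish: tan, of plastic filled with agar, 60 mm in diameter, 15 mm high, 30 g, loose, flat on the bench at the start. This point is its centre, half-way up (7.5 mm above its underside). It can be gripped across its diameter anywhere. Its point z axis is up.
- dish: The same dish; origin at the centre of its underside. Turning the eccentric first slides it freely, then against both pins, which centre it near holder x = 0 and give way under load with it, so its motion does not show when the pins bear: only the rising torque does.
- holder: The dish holder, fixed to the bench: white base 150 mm (its x) by 220 mm (its y), 20 mm high, origin on the bench under it. It clamps along its y: eccentric's axis at x = -8, y = -48 mm; at +y a sprung carriage (9 N per mm, yields to +y) with two slippery black pins 12 mm thick, 46 mm apart, tops 41 mm above the bench, set anew along y each time. Fingers have room along x beside the dish.
- seat (a point): Where to set the dish: centre of the top face of the glass light disc (90 mm in diameter, top 22 mm above the bench). Axes parallel to the holder's. A dish centred here has about 4 mm to the open eccentric and 1 to 6.5 mm to the pins; the clamped dish ends 1 to 9 mm from here towards +y of the holder.
- cam: The eccentric with its knob, on an upright axis at its origin (20 mm above the bench, holder x = -8, y = -48 mm). Its x axis points along the lobe (white dot on the disc), square to the grip bar. Turns only from a = 0 (lobe straight away from the dish, holder -y) anticlockwise from above to a = 2.9; starts at 0 to 0.5. Stiff: about 0.23 N m to turn free; it stays where it is left.
- lobe (a point): Centre of the eccentric's steel disc, 9 mm off the axis: disc 44 mm in diameter, from 24 to 35 mm above the bench. Its reach from the axis towards the dish is 22 - 9 cos(a) mm. With the dish against the pins it starts to bear somewhere from a = 1.2 to 1.9, not known beforehand; from there the turning torque rises by roughly 0.006 to 0.014 N m per newton on the dish.
- knob_grip (a point): Point on the eccentric's axis at the height to grip, 62 mm above the bench: middle of the black grip bar, 44 mm long (its y), 14 mm thick (its x), from 46 to 74 mm above the bench. Nothing else near it is higher than 44 mm. Axes as cam.
- big_dish: A culture dish 90 mm in diameter, 16 mm high, loose; leave alone. Origin under its centre.
- jar: A small brown sample jar, 48 mm in diameter, 52 mm high, loose; leave alone. Origin under its centre.
- pen: A marker pen, 11 mm thick, 130 mm long (its x), lying loose; leave alone.
There are look-alikes about, which are no part of the job. What is shaped like the dish but pink or purple is not meant.

How it is judged:
By the outcome, as a careful person would: the job done as asked, in the order asked, and still so for the second after the job is handed in, with the robot touching nothing.
It also fails if it takes over 64 s, if anything falls off the work surface, if the arm or the gripper's body presses on something with over 40 N, if the wrist force passes 120 N, or if a joint passes its speed limit or range.

## Working session

There is one attempt and no reset: what is moved stays moved. The work goes in short steps, Python scripts to look and compute and a tool call to move; the robot and the scene stay as the last step left them, time stands still between calls to the robot, and variables do not carry over. Pictures are saved under pics/ and viewed, at most 10 in all, crops included, and the job is handed in when it is done.

Besides the shell and the picture viewer there is one more tool, called after "Call:" as name(argument=value, ...) on one line, values as JSON. send_rows: Moves the arm, as the interface text tells. Its arguments: {"type":"object","properties":{"increments":{"type":"array","items":{"type":"array","items":{"type":"number"}}},"squeeze":{"type":"number"}},"required":["increments"]}

```bash
ls; mkdir -p pics; python3 - <<'E'
from workcell import r,eyes
import cv2
print(r.observe())
for n in("top","side"):
    c=eyes.capture(n);cv2.imwrite(f"pics/{n}0.png",c["color"]);print(n,c["fx"],c["fy"],c["cx"],c["cy"],c["T"].round(3).tolist(),[k for k in c])
E
```

```text
pics
{'clock': 0.0, 'joint_pos': array([ 1.18898944e+00,  3.14187764e-01, -4.80733072e-02,  1.21018766e+00,
       -1.15216512e-05,  1.57081319e+00]), 'joint_velocities': array([ 0.00140701,  0.00051827, -0.00117901,  0.00062141, -0.00040912,
       -0.00054061]), 'joint_efforts': array([ 1.93969245e-03, -5.39591110e+01,  3.39750803e+01,  1.89945067e-02,
        3.90116134e-05,  2.86186030e-06]), 'position': array([223.32751113, 556.20850932, 192.66007178]), 'eef_rot': array([ 1.89754213e-01,  9.81831277e-01, -8.12284518e-04, -1.51105045e-04]), 'ft_force': array([-0.05676073,  0.31924484, -0.10272806]), 'torque': array([ 0.00396976, -0.00245007, -0.02789112]), 'gripper_force': 0.0, 'grip_width': 85.71987619831766}
top 487.11365430636243 487.11365430636243 322.3987558992107 248.4457230272655 [[-0.001, 0.997, -0.071, 488.424], [-0.999, 0.002, 0.043, -44.718], [0.043, 0.071, 0.997, 886.069], [0.0, 0.0, 0.0, 1.0]] ['color', 'depth', 'fx', 'fy', 'cx', 'cy', 'T']
side 613.2327427190762 613.2327427190762 328.26463744294057 246.5994864568653 [[0.894, 0.332, -0.301, 288.847], [-0.448, 0.659, -0.604, -616.204], [-0.002, 0.675, 0.738, 745.091], [0.0, 0.0, 0.0, 1.0]] ['color', 'depth', 'fx', 'fy', 'cx', 'cy', 'T']
```

View pics/top0.png

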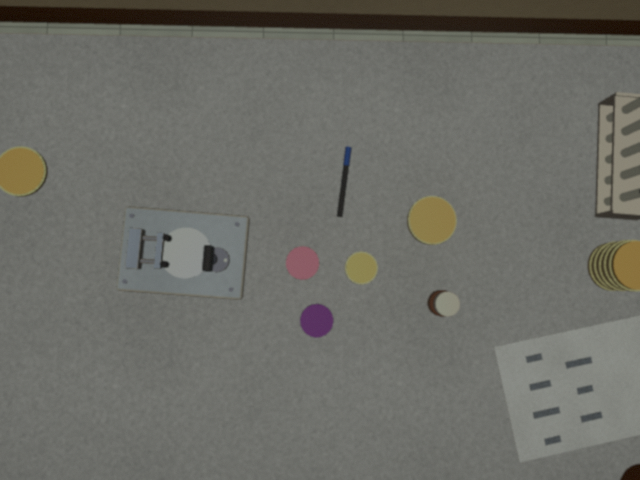

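View pics/side0.png

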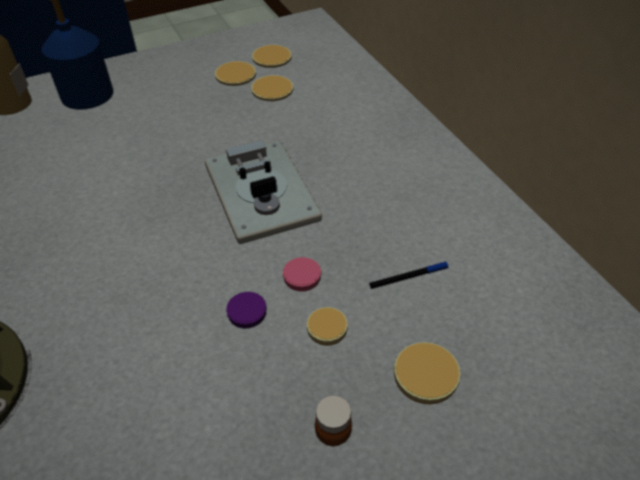

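The top view shows the tan dish at (361,268), with pink at (302,262) and purple at (316,321). The holder is centred near (184,253), with its pins at (165,238) and (165,265) on the left (+y), its knob at (209,258) and the lobe disc at (220,260).

```bash
cat > h.py <<'E'
import numpy as np, cv2
from workcell import r,eyes
def ray(c,uv,z):
    uv=np.atleast_2d(np.asarray(uv,float))
    d=np.c_[(uv[:,0]-c["cx"])/c["fx"],-(uv[:,1]-c["cy"])/c["fy"],-np.ones(len(uv))]@c["T"][:3,:3].T
    o=c["T"][:3,3]; return o+d*((z-o[2])/d[:,2])[:,None]
def blobs(m,amin):
    cs,_=cv2.findContours(m.astype(np.uint8),cv2.RETR_EXTERNAL,cv2.CHAIN_APPROX_NONE)
    return [k for k in cs if cv2.contourArea(k)>amin]
def circ(c,k,z):   # centre, radius of a contour cast onto plane z
    p=ray(c,k[:,0],z)[:,:2].astype(np.float32); (x,y),a,_=cv2.fitEllipse(p); return np.array([x,y]).round(1),np.round(a,1)
def hsv(c): return cv2.cvtColor(c["color"],cv2.COLOR_BGR2HSV).astype(int)
def tan(c):
    h=hsv(c); return (h[...,0]>14)&(h[...,0]<34)&(h[...,1]>90)&(h[...,2]>70)
E
python3 - <<'E'
from h import *
for n in("top","side"):
    c=eyes.capture(n);h=hsv(c)
    for k in blobs(tan(c),150): print(n,k[:,0].mean(0).round(),circ(c,k,15))
    if n=="top":
        print(h[255,130],h[240,190],h[280,190],h[258,209],h[262,224],h[262,60])
        m=(h[...,0]>85)&(h[...,0]<125)&(h[...,1]>12)&(h[...,2]>90); m[:, :100]=0;m[:,260:]=0
        for k in blobs(cv2.morphologyEx(m.astype(np.uint8),cv2.MORPH_CLOSE,np.ones((5,5))),3000):
            b=cv2.boxPoints(cv2.minAreaRect(k)); p=ray(c,b,20); print(b.round(1),p.round(1),p.mean(0))
        im=cv2.resize(c["color"][195:310,105:260],None,fx=5,fy=5,interpolation=cv2.INTER_CUBIC)
        cv2.imwrite("pics/hold.png",cv2.convertScaleAbs(im,alpha=1.5))
E
```

```text
top [361. 267.] (array([ 516.3, -151.5]), array([51.2, 51.7]))
top [628. 265.] (array([ 521.9, -642.9]), array([56.6, 95.6]))
top [432. 220.] (array([ 603.3, -282.1]), array([83.1, 83.3]))
top [ 20. 171.] (array([687.1, 451.6]), array([78.1, 84.1]))
[104  28 119] [ 60   5 143] [ 86  15 120] [30  7 38] [105  15 103] [ 36  12 109]
[[119.2 286.8]
 [125.2 208.6]
 [244.8 217.8]
 [238.8 296. ]] [[482.2 272.7  20. ]
 [619.6 266.2  20. ]
 [604.2  56.3  20. ]
 [465.8  65.4  20. ]] [542.92318335 165.16121041  20.        ]
side [427. 370.] (array([ 605. , -281.3]), array([85. , 85.4]))
side [327. 324.] (array([ 517.5, -151.6]), array([55.2, 55.5]))
side [272.  87.] (array([685.2, 446. ]), array([84.2, 86.3]))
side [235.  72.] (array([635.6, 535. ]), array([84.4, 87.1]))
side [271.  55.] (array([734.6, 564.8]), array([84.1, 87.3]))
```

View pics/hold.png

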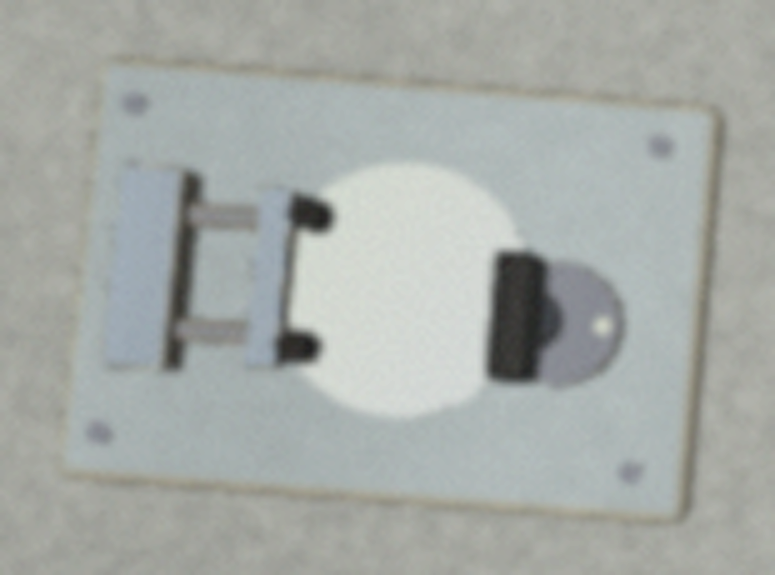

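The crop shows the base corners at (105,62), (716,103), (685,520) and (65,472), which is a 5x scale with offset (105,195). The light disc is near (400,290), the bar is at (515,316), and the white dot at (603,325) puts a near 0.

```bash
python3 - <<'E'
from h import *
c=eyes.capture("top")
b=np.array([[105,62],[716,103],[685,520],[65,472]])/5+[105,195]-.4
p=ray(c,b,20);print(p.round(1))
yax=(p[0]-p[1]+p[3]-p[2])[:2]; th=np.arctan2(yax[1],yax[0])-np.pi/2
ctr=p.mean(0)[:2]; print("holder",ctr.round(1),"yaw",np.degrees(th), np.linalg.norm(p[0]-p[1]),np.linalg.norm(p[0]-p[3]))
h=hsv(c);m=(h[...,2]>132);m[:,:140]=0;m[:,225:]=0;m[:200]=0;m[300:]=0
for k in blobs(m,500):
    q=k[:,0]; print(circ(c,k,22)); q=q[(q[:,0]<200)&(q[:,0]>175)]; print(len(q),circ(c,q[:,None],22))
R=np.array([[np.cos(th),-np.sin(th)],[np.sin(th),np.cos(th)]])
print("cam from ctr",ctr+R@[-8,-48])
B=np.array([[497,250],[547,255],[540,382],[488,380]])/5+[105,195]-.4
B=ray(c,B,74);print("bar",B.mean(0).round(1),B.round(1)[:,:2].tolist())
print("dot",ray(c,np.array([603,325])/5+[105,195]-.4,35))
print("bar ends dir",np.degrees(np.arctan2(*((B[0]+B[1]-B[2]-B[3])[[1,0]]))))
E
```

```text
[[622.5 265.5  20. ]
 [609.   51.   20. ]
 [461.2  60.4  20. ]
 [478.3 275.3  20. ]]
holder [542.7 163.1] yaw -4.083324055252611 214.92061321687214 144.48566385612398
(array([543. , 159.8]), array([69.9, 92. ]))
48 (array([542.4, 160.2]), array([86.8, 95.7]))
cam from ctr [531.32557283 115.76458116]
bar [529.9 109.5  74. ] [[552.0, 116.7], [550.4, 100.3], [508.3, 101.9], [509.0, 119.0]]
dot [[529.05952465  87.60750187  35.        ]]
bar ends dir -2.6431414215924804
```

```bash
cat >> h.py <<'E'
from scipy.spatial.transform import Rotation as Rn
def goal(x,y,z,deg):  # increments to TCP target, tool y at world angle deg (mod 180)
    s=r.observe();R=Rn.from_quat(s["eef_rot"]).as_matrix()
    d=R.T@(np.array([x,y,z])-s["position"])/25
    a=np.degrees(np.arctan2(R[1,1],R[0,1])); t=((a-deg+90)%180-90)/5
    print("at",s["position"].round(1),"ang",a.round(2),"q6",s["joint_pos"][5].round(2),"F",s["ft_force"].round(1),"Tq",s["torque"].round(3),"w",round(s["grip_width"],1),"t",round(s["clock"],2),"-> inc",d.round(3),"turn",t.round(2))
E
python3 -c "
from h import *
goal(517,-151.5,120,-4)"
```

```text
at [223.5 556.5 193.1] ang 68.12 q6 1.57 F [-0.2 -0.4  0.6] Tq [-0.003  0.009  0.007] w 85.5 t 0.25 -> inc [-21.449 -21.904   2.942] turn 14.42
```

Call:
send_rows(increments=[[1,-21.45,-21.9,2.9,14.4],[1,-21.45,-21.9,2.9,14.4],[1,-21.45,-21.9,2.9,14.4],[1,-21.45,-21.9,2.9,14.4],[1,-21.45,-21.9,2.9,14.4],[1,-21.45,-21.9,2.9,14.4],[1,-21.45,-21.9,2.9,14.4],[1,-21.45,-21.9,2.9,14.4],[1,-21.45,-21.9,2.9,14.4],[1,-21.45,-21.9,2.9,14.4]], squeeze=20)

```text
clock: 1.25
position: [414.8, 95.1, 146.5]
eef_rot: [0.731, 0.682, 0.0, 0.0]
ft_force: [1.6, -0.2, -0.3]
grip_width: 85.3
gripper_force: 0.0
```

```bash
python3 -c "
from h import *
goal(517,-151.5,120,-4)"
```

```text
at [414.8  95.1 146.5] ang -3.94 q6 1.86 F [ 1.6 -0.2 -0.3] Tq [ 0.034 -0.059 -0.039] w 85.3 t 1.25 -> inc [-9.561  4.757  1.062] turn 0.01
```

Call:
send_rows(increments=[[1,-9.5,4.75,1.0,0],[1,-9.5,4.75,1.0,0],[1,-9.5,4.75,1.0,0],[1,-9.5,4.75,1.0,0],[1,-9.5,4.75,1.0,0],[1,-9.5,4.75,1.0,0],[1,-9.5,4.75,1.0,0],[1,-9.5,4.75,1.0,0],[1,-9.5,4.75,1.0,0]])

```text
clock: 2.15
position: [516.1, -146.5, 121.5]
eef_rot: [0.73, 0.683, -0.0, -0.0]
ft_force: [-0.1, 0.1, -0.2]
grip_width: 85.3
gripper_force: 0.0
```

```bash
python3 -c "
from h import *
c=eyes.capture('wrist');cv2.imwrite('pics/w1.png',c['color']);print(c['T'].round(3),c['fx'],c['cx'],c['cy'])
for k in blobs(tan(c),1500): print(k[:,0].mean(0).round(),circ(c,k,15))
goal(517,-151.5,120,-4)"
```

```text
[[ 9.98000e-01  6.20000e-02  2.20000e-02  5.21337e+02]
 [-6.50000e-02  9.48000e-01  3.12000e-01 -6.70550e+01]
 [-2.00000e-03 -3.13000e-01  9.50000e-01  3.01206e+02]
 [ 0.00000e+00  0.00000e+00  0.00000e+00  1.00000e+00]] 363.6711612489748 323.5196578015901 227.14651724298932
[413. 338.] (array([ 588.8, -280. ]), array([54.6, 99.2]))
[326. 213.] (array([ 516.7, -150.8]), array([55.3, 55.9]))
at [ 516.2 -146.5  121.6] ang -3.77 q6 1.36 F [ 0.4  0.2 -1. ] Tq [0.017 0.039 0.022] w 85.4 t 2.2 -> inc [-0.198  0.044  0.065] turn 0.05
```

View pics/w1.png

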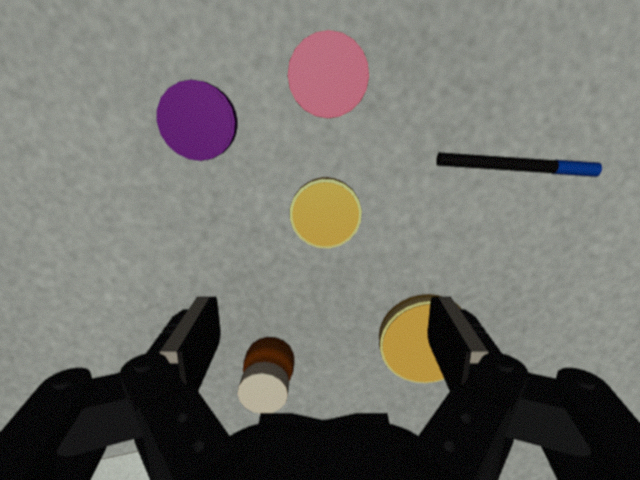

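The wrist view shows the tan dish at (326,213) between the open fingertips at (205,300) and (440,300), with nothing in the fingers' way. All the views agree on (517,-151).

Call:
send_rows(increments=[[1,-0.18,0.03,1.5,0],[1,-0.18,0.03,3,0],[1,-0.18,0.03,4,0],[1,-0.18,0.03,4.5,0],[1,-0.18,0.03,4.8,0],[1,-0.18,0.03,4.8,0],[1,-0.18,0.03,4.8,0]])

```text
clock: 2.9
position: [518.3, -152.6, 2.6]
eef_rot: [0.73, 0.683, 0.0, 0.001]
ft_force: [-0.2, -0.3, 0.2]
grip_width: 85.5
gripper_force: 0.0
```

```bash
python3 -c "
from h import *
c=eyes.capture('side');im=c['color'];cv2.imwrite('pics/s1.png',cv2.resize(im[200:400,200:467],None,fx=3,fy=3))
goal(517,-151,0,-4)"
```

```text
at [ 518.4 -152.7    2.8] ang -3.86 q6 1.35 F [1.1 0.  1.2] Tq [ 0.038 -0.006 -0.007] w 85.6 t 2.95 -> inc [ 0.065 -0.06   0.111] turn 0.03
```

View pics/s1.png

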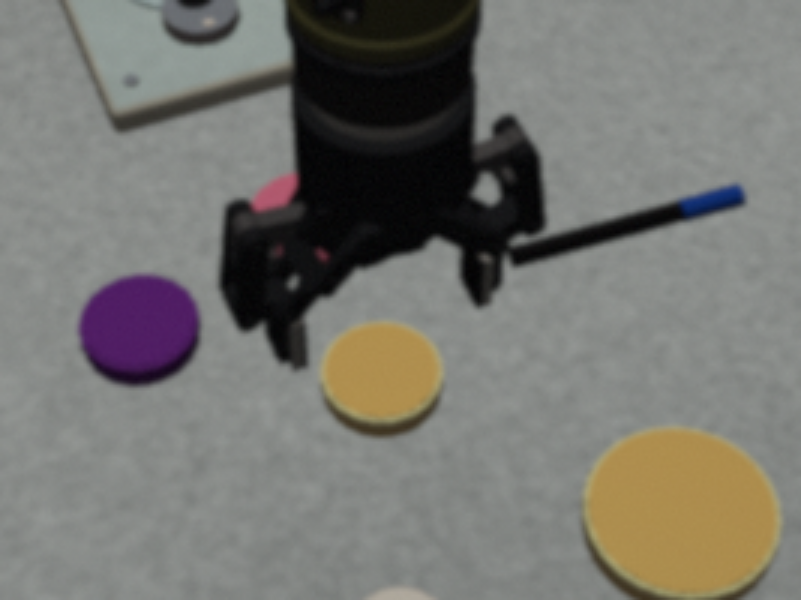

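The tips are well above the bench while open, as the task text says, so I go a little lower and then close.

Call:
send_rows(increments=[[1,0.05,-0.05,0.2,0],[1,0.05,-0.05,0.2,0],[0.75,0.05,-0.05,0.2,0],[0.6,0.05,-0.05,0.2,0],[0.5,0.05,-0.05,0.2,0],[0.5,0.05,-0.05,0.2,0],[0.5,0.05,-0.05,0.2,0],[0.5,0.05,-0.05,0.2,0]], squeeze=20)

```text
clock: 3.75
position: [516.0, -151.2, -3.6]
eef_rot: [0.731, 0.683, -0.0, 0.0]
ft_force: [0.6, -0.2, -0.6]
grip_width: 42.6
gripper_force: 0.0
```

```bash
python3 -c "
from h import *
goal(517,-151,90,-4); print(r.observe()['gripper_force'])"
```

```text
at [ 516.  -151.2   -3.6] ang -3.88 q6 1.35 F [ 0.6 -0.2 -0.6] Tq [ 0.013 -0.043 -0.033] w 42.6 t 3.75 -> inc [ 0.01   0.039 -3.744] turn 0.02
0.0
```

```bash
python3 -c "
from h import *
c=eyes.capture('side');im=c['color'];cv2.imwrite('pics/s2.png',cv2.resize(im[240:380,240:427],None,fx=4,fy=4))
for k in blobs(tan(c),150): print(k[:,0].mean(0).round(),circ(c,k,15))
"
```

```text
[427. 370.] (array([ 605.1, -281.3]), array([84.7, 85.1]))
[327. 323.] (array([ 518.7, -152.4]), array([51.5, 56.6]))
[267.  87.] (array([675. , 449.9]), array([57.2, 91.1]))
[235.  73.] (array([635.6, 534.2]), array([83.8, 87.4]))
[265.  57.] (array([718.6, 564.9]), array([49.2, 84.7]))
```

View pics/s2.png

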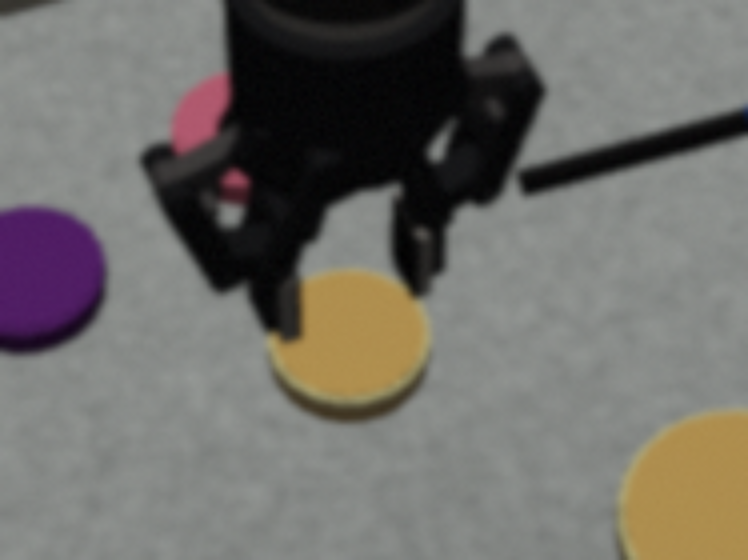

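The side crop shows the fingers closed above the lid, with tips at crop (285,340) and (418,295), so they are still higher than the dish top. I measure the tip height.

```bash
python3 -c "
from h import *
c=eyes.capture('side')
for z in (5,10,15,20,25,30): print(z,ray(c,[[311,325],[344.5,313.7]],z)[:,:2].round(1).tolist())
print('side depth',c['depth'][318:326,309:313].min(1), c['depth'][308:314,342:346].min(1))
w=eyes.capture('wrist');d=w['depth']
ys,xs=np.mgrid[0:480,0:640]
P=np.stack([(xs-w['cx'])/w['fx']*d,-(ys-w['cy'])/w['fy']*d,-d],-1)@w['T'][:3,:3].T+w['T'][:3,3]
m=(d>0)&(w['color'].max(-1)<70)&(P[...,2]<60)&(abs(P[...,1]+151)<25)&(abs(P[...,0]-516)<60)
print(m.sum(),[np.percentile(P[m][:,i],[1,5,50,95]).round(1) for i in range(3)])
t=tan(w)&(d>0)&(abs(P[...,0]-517)<40)&(abs(P[...,1]+151)<40)
print('dish',np.median(P[t],0),[circ(w,k,15) for k in blobs(tan(w),1500)])
print('table',np.median(P[60:100,250:280,2]))
"
```

```text
5 [[498.4, -137.8], [551.7, -141.8]]
10 [[497.0, -141.0], [550.0, -145.0]]
15 [[495.6, -144.3], [548.2, -148.2]]
20 [[494.2, -147.5], [546.4, -151.4]]
25 [[492.8, -150.7], [544.6, -154.6]]
30 [[491.4, -154.0], [542.9, -157.8]]
side depth [841.90765 844.06915   0.      845.949   847.6148  849.7245  848.1279
 856.00165] [856.89685 858.3674  859.78156 861.22015 862.5273  864.24603]
2315 [array([481.9, 483.6, 536.3, 548.8]), array([-162.3, -159. , -143.4, -139.4]), array([38.6, 40.5, 51.1, 59.2])]
dish [ 516.98758401 -148.0014968    14.2195198 ] [(array([ 591.3, -269.6]), array([21.2, 64.5])), (array([ 516.8, -148.4]), array([55.2, 60.4]))]
table -0.1767775104226672
```

```bash
python3 -c "
from h import *
w=eyes.capture('side');d=w['depth']
ys,xs=np.mgrid[0:480,0:640]
P=np.stack([(xs-w['cx'])/w['fx']*d,-(ys-w['cy'])/w['fy']*d,-d],-1)@w['T'][:3,:3].T+w['T'][:3,3]
for v in range(306,332,2): print(v,[P[v,u].round(0).astype(int).tolist() for u in (308,311,313)], [P[v-10,u].round(0).astype(int).tolist() for u in (342,345)])
print('dish top',P[328,327].round(1),'bench',P[345,290].round(1))
"
```

```text
306 [[484, -163, 90], [489, -162, 86], [492, -162, 84]] [[538, -159, 75], [538, -167, 84]]
308 [[484, -163, 85], [489, -163, 82], [492, -162, 79]] [[537, -159, 72], [540, -163, 74]]
310 [[484, -162, 79], [488, -164, 80], [492, -162, 75]] [[537, -159, 67], [539, -165, 73]]
312 [[486, -158, 69], [489, -162, 72], [492, -162, 70]] [[537, -160, 63], [539, -164, 68]]
314 [[486, -158, 65], [488, -162, 68], [492, -162, 66]] [[538, -158, 56], [540, -164, 63]]
316 [[486, -158, 59], [488, -162, 63], [491, -162, 61]] [[537, -160, 55], [539, -165, 59]]
318 [[486, -158, 55], [488, -162, 58], [492, -161, 56]] [[536, -162, 53], [539, -165, 55]]
320 [[485, -158, 51], [488, -162, 55], [491, -162, 52]] [[539, -158, 42], [539, -165, 50]]
322 [[485, -159, 47], [488, -162, 49], [491, -161, 46]] [[538, -159, 38], [539, -166, 46]]
324 [[492, -141, 16], [488, -162, 45], [491, -161, 42]] [[545, -147, 15], [554, -139, 0]]
326 [[491, -144, 15], [495, -145, 14], [497, -147, 15]] [[542, -151, 17], [547, -153, 16]]
328 [[489, -148, 16], [492, -152, 19], [495, -151, 17]] [[541, -154, 16], [545, -155, 15]]
330 [[488, -149, 14], [492, -152, 15], [494, -154, 15]] [[539, -158, 17], [543, -160, 17]]
dish top [ 513.4 -160.4   16.7] bench [ 457.5 -153.4    1.5]
```

```bash
python3 -c "
from h import *
for n in('side','wrist'):
    w=eyes.capture(n);d=w['depth']
    ys,xs=np.mgrid[0:480,0:640]
    P=np.stack([(xs-w['cx'])/w['fx']*d,-(ys-w['cy'])/w['fy']*d,-d],-1)@w['T'][:3,:3].T+w['T'][:3,3]
    Q=P[(d>0)&(w['color'].max(-1)<80)&(abs(P[...,0]-516)<80)&(abs(P[...,1]+151)<60)&(P[...,2]>22)]
    for a in range(-70,71,10):
        k=Q[abs(Q[:,0]-516-a)<5]
        if len(k)>10: print(n,a,len(k),np.percentile(k[:,2],[1,5,20]).round(0),'y',np.percentile(k[:,1],[5,50,95]).round(0))
"
```

```text
side -70 633 [134. 484. 494.] y [-183. -181. -178.]
side -60 938 [105. 122. 140.] y [-186. -184. -147.]
side -50 2342 [ 92. 127. 366.] y [-192. -182. -153.]
side -40 3249 [ 90. 146. 280.] y [-196. -180. -140.]
side -30 4042 [ 55.  90. 208.] y [-200. -177. -149.]
side -20 3350 [ 89. 132. 237.] y [-203. -185. -168.]
side -10 3026 [134. 186. 270.] y [-205. -189. -180.]
side 0 2747 [119. 181. 270.] y [-208. -191. -181.]
side 10 2552 [117. 172. 273.] y [-210. -192. -177.]
side 20 2300 [ 46.  69. 231.] y [-210. -194. -162.]
side 30 996 [ 52.  78. 238.] y [-211. -200. -165.]
side 40 179 [81. 84. 90.] y [-168. -161. -148.]
side 50 355 [87. 92. 98.] y [-169. -161. -148.]
side 60 179 [103. 111. 125.] y [-170. -167. -147.]
wrist -60 2509 [ 94. 102. 110.] y [-137. -136. -135.]
wrist -50 9511 [85. 90. 96.] y [-157. -139. -136.]
wrist -40 3502 [78. 81. 88.] y [-159. -143. -137.]
wrist -30 2420 [42. 47. 60.] y [-143. -139. -133.]
wrist -20 6468 [41. 49. 72.] y [-154. -134. -132.]
wrist -10 3918 [106. 108. 112.] y [-142. -139. -132.]
wrist 0 2876 [107. 109. 112.] y [-142. -141. -140.]
wrist 10 3405 [106. 107. 112.] y [-143. -142. -133.]
wrist 20 6557 [41. 50. 73.] y [-157. -137. -134.]
wrist 30 3122 [42. 48. 63.] y [-148. -142. -137.]
wrist 40 3565 [78. 81. 88.] y [-165. -152. -143.]
wrist 50 8881 [84. 89. 95.] y [-163. -145. -143.]
wrist 60 2981 [ 94. 100. 108.] y [-145. -144. -143.]
```

Both cameras put the whole gripper about 40 mm higher than the reported TCP z: the tips are at z≈40 and the body at ≈108 while z reads -3.6. I treat true z as reported + 40, open and descend.

Call:
send_rows(increments=[[1,0,0,0,0],[1,0,0,0,0],[1,0,0,0,0],[1,0,0,0.3,0],[1,0,0,0.7,0],[1,0,0,1.0,0],[1,0,0,1.2,0],[1,0,0,1.35,0],[1,0,0,1.45,0],[1,0,0,1.45,0]])

```text
clock: 5.05
position: [515.8, -151.1, -40.2]
eef_rot: [0.731, 0.683, -0.0, -0.0]
ft_force: [-0.1, -0.3, -0.5]
grip_width: 85.4
gripper_force: 0.0
```

```bash
cat >> h.py <<'E'
def cloud(w):
    d=w['depth'];ys,xs=np.mgrid[0:480,0:640]
    return np.stack([(xs-w['cx'])/w['fx']*d,-(ys-w['cy'])/w['fy']*d,-d],-1)@w['T'][:3,:3].T+w['T'][:3,3]
def tips():
    for n in('side','wrist'):
        w=eyes.capture(n);P=cloud(w);p=r.observe()["position"]
        Q=P[(w['depth']>0)&(w['color'].max(-1)<80)&(abs(P[...,0]-p[0])<55)&(abs(P[...,1]-p[1])<14)]
        for s in(-1,1):
            k=Q[(s*(Q[:,0]-p[0])>15)&(Q[:,2]>5)]
            if len(k): print(n,s,len(k),np.percentile(k[:,2],[0.5,2,5]).round(0))
E
python3 -c "
from h import *
goal(517,-151,-42,-4);tips()"
```

```text
at [ 515.8 -151.1  -40.2] ang -3.88 q6 1.35 F [-0.1 -0.3 -0.5] Tq [-0.     0.024  0.02 ] w 85.4 t 5.05 -> inc [0.008 0.049 0.072] turn 0.02
side -1 2044 [20. 29. 46.]
side 1 363 [13. 16. 20.]
wrist -1 6483 [12. 14. 17.]
wrist 1 10929 [12. 16. 20.]
```

Call:
send_rows(increments=[[0.9,0,0.04,0.08,0],[0.8,0,0.04,0.08,0],[0.7,0,0.04,0.08,0],[0.65,0,0.04,0.08,0],[0.6,0,0.04,0.08,0],[0.5,0,0.04,0.08,0],[0.5,0,0.04,0.08,0],[0.5,0,0.04,0.08,0]], squeeze=20)

```text
clock: 5.95
position: [517.2, -151.3, -41.6]
eef_rot: [0.731, 0.683, 0.0, 0.0]
ft_force: [-0.7, 0.3, 2.1]
grip_width: 59.4
gripper_force: 21.8
```

```bash
python3 -c "
from h import *
goal(517,-151,-42,-4);print(r.observe()['gripper_force']);tips()"
```

```text
at [ 517.2 -151.3  -41.6] ang -3.88 q6 1.35 F [-0.7  0.3  2.1] Tq [ 0.005  0.035 -0.049] w 59.4 t 5.95 -> inc [ 0.012 -0.009  0.014] turn 0.02
21.816224455833435
side -1 2134 [11. 16. 30.]
side 1 472 [ 9. 15. 18.]
wrist -1 11340 [ 7. 12. 17.]
wrist 1 14451 [ 8. 13. 19.]
```

The dish is gripped at width 59.4 with 21.8 N. Next I lift it and move over beside the holder for a close look.

Call:
send_rows(increments=[[0.5,0,0,-0.4,0],[0.5,0,0,-1.2,0],[0.5,0,0,-2.4,0],[0.5,0,0,-3.6,0],[0.5,0,0,-4.4,0],[0.5,0,0,-4.4,0]])

```text
clock: 6.65
position: [519.4, -152.0, 71.6]
eef_rot: [0.731, 0.683, 0.001, 0.002]
ft_force: [-0.5, 0.2, -0.2]
grip_width: 59.4
gripper_force: 21.8
```

```bash
python3 -c "
from h import *
goal(530,90,70,-4);print(r.observe()['gripper_force'])"
```

```text
at [ 519.4 -152.    71.6] ang -3.88 q6 1.35 F [-0.5  0.2 -0.2] Tq [-0.019  0.02  -0.005] w 59.4 t 6.65 -> inc [ 9.686 -0.232  0.052] turn 0.02
21.79660990834236
```

Call:
send_rows(increments=[[0.5,1,0,0,0],[0.5,2.5,-0.1,0,0],[0.5,4.2,-0.15,0,0],[0.5,6,-0.2,0,0],[0.5,7.7,-0.2,0,0],[0.5,9,-0.2,0,0],[0.5,9.7,-0.2,0,0],[0.5,9.7,-0.2,0,0],[0.5,9.7,-0.2,0,0]])

```text
clock: 7.55
position: [527.5, 90.8, 67.3]
eef_rot: [0.73, 0.683, -0.001, -0.0]
ft_force: [0.6, -0.2, -0.2]
grip_width: 59.2
gripper_force: 21.8
```

```bash
python3 -c "
from h import *
goal(530,90,70,-4);print(r.observe()['gripper_force'])
c=eyes.capture('wrist');cv2.imwrite('pics/w2.png',cv2.convertScaleAbs(c['color'],alpha=1.5));np.savez('w2.npz',**c)"
```

```text
at [527.5  90.8  67.3] ang -3.83 q6 1.81 F [ 0.6 -0.2 -0.2] Tq [-0.029 -0.037  0.027] w 59.2 t 7.55 -> inc [-0.026  0.101 -0.107] turn 0.03
21.797003746032715
```

View pics/w2.png

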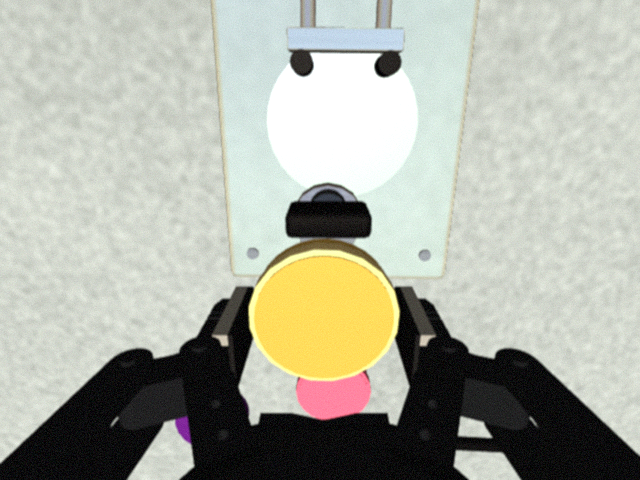

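The wrist view shows the disc centred near (342,122), the pin tops at about (302,60) and (389,62), the bar at (329,220), and the near base corners at (233,275) and (443,277). The dish is held level.

```bash
python3 -c "
from h import *
c=dict(np.load('w2.npz'));g=cv2.cvtColor(c['color'],cv2.COLOR_BGR2GRAY)
print(g[120,340],g[120,240],g[230,250])
m=(g>(int(g[120,340])+int(g[120,240]))//2);m[200:]=0;m[:,:250]=0;m[:,440:]=0
k=max(blobs(m,3000),key=cv2.contourArea);q=k[:,0].astype(float)
q=q[((q[:,1]>85)&(q[:,1]<178))|((abs(q[:,0]-342)<25)&(q[:,1]<60)&False)]
p=ray(c,q,22)[:,:2]
A=np.c_[2*p,np.ones(len(p))];s=np.linalg.lstsq(A,(p**2).sum(1),rcond=None)[0];print('disc',s[:2],'R',np.sqrt(s[2]+s[0]**2+s[1]**2),len(p))
e=ray(c,[[233,275],[443,277],[214,40],[476,40]],20)[:,:2];print(e.round(1))
for a,b in((0,2),(1,3)): v=e[b]-e[a];print('edge yaw',np.degrees(np.arctan2(-v[0],v[1])))
v=e[1]-e[0];print('front yaw',np.degrees(np.arctan2(v[1],v[0])),np.linalg.norm(v))
print('bar top',ray(c,[[288,203],[370,203],[371,222],[287,222]],74).round(1)[:,:2].tolist())
print('pins',ray(c,[[302,62],[389,63]],41).round(1).tolist())
print('slab',ray(c,[[287,50],[404,51]],41).round(1).tolist())
P=cloud(c);d=tan(c)&(c['depth']>0)&(P[...,2]>60);print('dish top z',np.median(P[d][:,2]),[ (circ(c,k,np.median(P[d][:,2]))) for k in blobs(tan(c),3000)])
"
```

```text
183 148 156
disc [542.68167192 160.63634613] R 44.478071412363164 190
[[463.1  65. ]
 [607.1  54.1]
 [473.4 210.1]
 [620.2 200.3]]
edge yaw -4.068044319350861
edge yaw -5.091756488668128
front yaw -4.3169747185725615 144.48381919946806
bar top [[512.2, 127.0], [552.3, 124.3], [552.6, 114.5], [510.8, 117.3]]
pins [[522.8, 193.2, 41.0], [567.8, 189.8, 41.0]]
slab [[515.6, 199.4, 41.0], [575.5, 194.9, 41.0]]
dish top z 123.17121304326307 [(array([527.5,  92.9]), array([58. , 60.5]))]
```

```bash
python3 -c "
from h import *
goal(542.7,160,40,-4.3)"
```

```text
at [527.6  90.3  67.5] ang -3.89 q6 1.81 F [-0.6 -1.1 -0.8] Tq [-0.033  0.054 -0.003] w 59.5 t 7.6 -> inc [2.823 0.413 1.096] turn 0.08
```

Call:
send_rows(increments=[[0.5,0.7,0.1,0,0.08],[0.5,1.5,0.2,0,0.08],[0.5,2.3,0.3,0,0.08],[0.5,2.8,0.4,0,0.08],[0.5,2.8,0.4,0.4,0.08],[0.5,2.8,0.4,1.1,0.08],[0.5,2.8,0.4,1.1,0.08],[0.5,2.8,0.4,1.1,0.08]])

```text
clock: 8.4
position: [542.2, 158.9, 40.0]
eef_rot: [0.733, 0.68, -0.001, -0.0]
ft_force: [0.5, 0.3, -0.3]
grip_width: 59.1
gripper_force: 21.9
```

```bash
python3 -c "
from h import *
goal(542.7,160,-18.5,-4.3)
c=eyes.capture('wrist');P=cloud(c);d=tan(c)&(c['depth']>0)&(P[...,2]>60);z=np.median(P[d][:,2]);print('dish top z',z,[ (circ(c,k,z)) for k in blobs(tan(c),3000)])
"
```

```text
at [542.2 158.9  40. ] ang -4.34 q6 1.93 F [ 0.5  0.3 -0.3] Tq [ 0.058 -0.055  0.041] w 59.1 t 8.4 -> inc [0.047 0.022 2.339] turn -0.01
dish top z 95.7952098406923 [(array([542.1, 160.9]), array([58. , 61.1]))]
```

Call:
send_rows(increments=[[0.5,0,0.02,0.5,0],[0.5,0,0.02,1.1,0],[0.5,0,0.02,1.6,0],[0.5,0,0.02,2.0,0],[0.5,0,0.02,2.2,0],[0.5,0,0.02,2.28,0],[0.5,0,0.02,2.3,0],[0.5,0,0.02,2.32,0],[0.5,0,0.02,2.34,0],[0.5,0,0.02,2.34,0]])

```text
clock: 9.45
position: [543.9, 160.3, -17.5]
eef_rot: [0.733, 0.68, 0.0, 0.0]
ft_force: [0.0, -0.8, -0.4]
grip_width: 59.6
gripper_force: 21.9
```

```bash
python3 -c "
from h import *
goal(542.7,160,-19.5,-4.3)
c=eyes.capture('wrist');P=cloud(c);d=tan(c)&(c['depth']>0)&(P[...,2]>25);z=np.median(P[d][:,2]);print('dish top z',z,[ (circ(c,k,37)) for k in blobs(tan(c),3000)])
"
```

```text
at [543.9 160.3 -17.5] ang -4.27 q6 1.93 F [ 0.  -0.8 -0.4] Tq [0.019 0.05  0.03 ] w 59.6 t 9.45 -> inc [-0.015 -0.047  0.08 ] turn 0.01
dish top z 38.3120207591211 [(array([543.7, 161.8]), array([58.5, 61.8]))]
```

Call:
send_rows(increments=[[0.5,-0.04,-0.03,0.03,0],[0.5,-0.04,-0.03,0.05,0],[0.5,-0.04,-0.03,0.07,0],[0.5,-0.04,-0.03,0.07,0]])

```text
clock: 9.9
position: [542.7, 159.2, -19.6]
eef_rot: [0.733, 0.68, -0.0, -0.0]
ft_force: [-0.2, -0.6, 0.2]
grip_width: 59.3
gripper_force: 21.9
```

```bash
python3 -c "
from h import *
goal(542.7,160,-19.5,-4.3)"
```

```text
at [542.7 159.2 -19.6] ang -4.28 q6 1.93 F [-0.2 -0.6  0.2] Tq [-0.031  0.031  0.044] w 59.3 t 9.9 -> inc [ 0.032 -0.004 -0.006] turn 0.0
```

Call:
send_rows(increments=[[0.5,0.02,0,0.02,0],[0.5,0.02,0,0.04,0],[0.5,0.02,0,0.06,0],[0.5,0.02,0,0.06,0]])

```text
clock: 10.3
position: [543.5, 159.8, -20.0]
eef_rot: [0.733, 0.68, 0.001, 0.0]
ft_force: [-2.2, -2.3, 9.5]
grip_width: 59.4
gripper_force: 22.9
```

```bash
python3 -c "
from h import *
goal(542.7,160,-19.5,-4.3)"
```

```text
at [543.5 159.8 -20. ] ang -4.28 q6 1.93 F [-2.2 -2.3  9.5] Tq [-0.232  0.479  0.055] w 59.4 t 10.3 -> inc [ 0.004 -0.031 -0.019] turn 0.0
```

Contact confirmed at 9.5 N. I ease off, release and rise.

Call:
send_rows(increments=[[0.5,0,-0.02,-0.05,0],[0.75,0,-0.02,-0.05,0],[1,0,-0.02,-0.05,0],[1,0,-0.02,-0.05,0],[1,0,-0.02,-0.1,0],[1,0,-0.02,-0.6,0],[1,0,-0.02,-1.8,0],[1,0,-0.02,-3.4,0],[1,0,-0.02,-4,0],[1,0,-0.02,-4,0]])

```text
clock: 11.3
position: [545.0, 160.5, 82.8]
eef_rot: [0.733, 0.68, 0.003, 0.001]
ft_force: [0.0, -0.3, 0.5]
grip_width: 85.4
gripper_force: 0.0
```

```bash
python3 -c "
from h import *
goal(531.1,113.4,75,85.9)
c=eyes.capture('wrist');P=cloud(c);print([ (circ(c,k,37)) for k in blobs(tan(c),3000)])
m=tan(c)&(c['depth']>0);print(np.median(P[m][:,2]))"
```

```text
at [545.  160.5  82.8] ang -4.28 q6 1.93 F [ 0.  -0.3  0.5] Tq [ 0.017 -0.015 -0.075] w 85.4 t 11.3 -> inc [-1.922 -0.415  0.305] turn 17.96
[(array([542.3, 161.2]), array([55.7, 57.8]))]
36.24800667453641
```

Call:
send_rows(increments=[[1,-1,-0.2,0,-18.05],[1,-1.9,-0.4,0,-18.05],[1,-1.9,-0.4,0,-18.05],[1,-1.9,-0.4,0,-18.05],[1,-1.9,-0.4,0,-18.05],[1,-1.9,-0.4,0,-18.05],[1,-1.9,-0.4,0,-18.05],[1,-1.9,-0.4,0,-18.05],[1,-1.9,-0.4,0,-18.05],[1,-1.9,-0.4,0,-18.05]])

```text
clock: 12.35
position: [527.5, 112.8, 77.4]
eef_rot: [0.07, 0.998, -0.0, -0.001]
ft_force: [-0.9, 0.2, -0.2]
grip_width: 85.5
gripper_force: 0.0
```

Call:
send_rows(increments=[[1,0,0,0,-0.9],[1,0,0,0,-0.9],[1,0,0,0,-0.9]])

```text
clock: 12.65
position: [528.0, 112.9, 78.0]
eef_rot: [0.034, 0.999, -0.0, -0.001]
ft_force: [-0.6, 0.4, 0.2]
grip_width: 85.2
gripper_force: 0.0
```

```bash
python3 -c "
from h import *
goal(531.1,113.4,5,85.9)
c=eyes.capture('wrist');cv2.imwrite('pics/w3.png',cv2.convertScaleAbs(c['color'],alpha=1.5));np.savez('w3.npz',**c)"
```

```text
at [528.  112.9  78. ] ang 86.05 q6 0.28 F [-0.6  0.4  0.2] Tq [-0.003  0.034 -0.048] w 85.2 t 12.65 -> inc [-0.129  0.028  2.919] turn 0.03
```

View pics/w3.png

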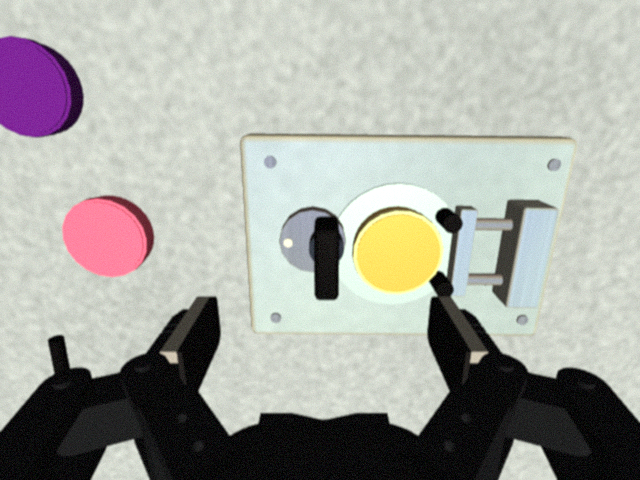

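The wrist view shows the dish seated at (397,250) between the lobe and the pins, the bar at about (326,259), and the white dot at (288,243).

```bash
python3 -c "
from h import *
c=dict(np.load('w3.npz'));g=c['color'].max(-1)
m=(g<35);m[:210]=0;m[310:]=0;m[:,:300]=0;m[:,350:]=0
for k in blobs(m,500):
    b=cv2.boxPoints(cv2.minAreaRect(k));print(b.round(1).tolist(),ray(c,b,74).round(1)[:,:2].tolist(),cv2.boundingRect(k))
P=cloud(c);q=P[225:295,318:334].reshape(-1,3);q=q[abs(q[:,2]-74)<4];print(len(q),q.mean(0),q.min(0),q.max(0))
print([circ(c,k,37) for k in blobs(tan(c),2000)],'dot',ray(c,[288,243],35))
"
```

```text
[[309.0, 218.0], [338.79998779296875, 215.3000030517578], [346.29998779296875, 296.8999938964844], [316.3999938964844, 299.6000061035156]] [[502.1, 106.2], [501.7, 122.0], [550.1, 123.5], [550.7, 106.5]] (311, 216, 31, 83)
1065 [527.86234808 113.2149438   73.10209111] [508.67442772 107.58035967  70.0256683 ] [548.29657049 118.55164298  75.28146129]
[(array([541.8, 160.1]), array([55.1, 56.3]))] dot [[529.73449679  88.7054812   35.        ]]
```

Call:
send_rows(increments=[[0.5,-0.08,0.02,0,0],[0.5,-0.08,0.02,0.3,0],[0.5,-0.08,0.02,0.9,0],[0.5,-0.08,0.02,1.6,0],[0.5,-0.08,0.02,2.3,0],[0.5,-0.08,0.02,2.8,0],[0.5,-0.08,0.02,2.95,0],[0.5,-0.08,0.02,2.95,0]])

```text
clock: 13.5
position: [530.3, 113.4, 4.5]
eef_rot: [0.034, 0.999, -0.0, -0.001]
ft_force: [0.2, 0.8, -0.3]
grip_width: 42.5
gripper_force: 0.0
```

```bash
python3 -c "
from h import *
goal(530,113.3,4,85.9)"
```

```text
at [530.3 113.4   4.5] ang 86.16 q6 0.28 F [ 0.2  0.8 -0.3] Tq [-0.005 -0.006  0.025] w 42.5 t 13.5 -> inc [ 0.011 -0.004  0.022] turn 0.05
```

Call:
send_rows(increments=[[0.3,0,0,0,0],[0.1,0,0,0,0],[0.1,0,0,0,0],[0.1,0,0,0,0],[0.1,0,0,0,0],[0.1,0,0,0,0]], squeeze=60)

```text
clock: 14.1
position: [531.6, 114.2, 6.2]
eef_rot: [0.033, 0.999, 0.001, 0.001]
ft_force: [-2.2, 2.4, 6.0]
grip_width: 17.8
gripper_force: 58.7
```

```bash
python3 -c "
from h import *
goal(530,113.3,4,85.9);print(r.observe()['gripper_force'])"
```

```text
at [531.6 114.2   6.2] ang 86.18 q6 0.28 F [-2.2  2.4  6. ] Tq [ 0.48   0.323 -0.055] w 17.8 t 14.1 -> inc [ 0.063 -0.04   0.089] turn 0.06
58.72884213924408
```

Call:
send_rows(increments=[[0.05,0,0,-0.06,0],[0.05,0,0,-0.06,0],[0.05,0,0,-0.06,0],[0.05,0,0,-0.06,0]])

```text
clock: 14.5
position: [531.5, 114.1, 6.4]
eef_rot: [0.033, 0.999, 0.001, 0.0]
ft_force: [4.0, 4.1, -6.6]
grip_width: 17.4
gripper_force: 59.8
```

```bash
python3 -c "
from h import *
goal(530,113.3,4,85.9);print(r.observe()['gripper_force'])
c=eyes.capture('wrist');cv2.imwrite('pics/w4.png',cv2.convertScaleAbs(c['color'][200:440,160:480],alpha=2.5))"
```

```text
at [531.5 114.1   6.4] ang 86.18 q6 0.28 F [ 4.   4.1 -6.6] Tq [ 0.916 -0.713 -0.006] w 17.4 t 14.5 -> inc [ 0.058 -0.037  0.098] turn 0.06
59.78705048561096
```

View pics/w4.png

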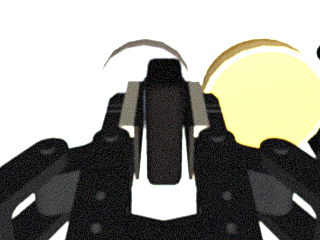

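The crop shows the pads closed squarely on the bar, with the dish beside it. I turn the first 60°, which is below the bearing range.

Call:
send_rows(increments=[[0.05,0,0,0,-1],[0.05,0,0,0,-2],[0.05,0,0,0,-3],[0.05,0,0,0,-4],[0.05,0,0,0,-5],[0.05,0,0,0,-6]])

```text
clock: 15.15
position: [531.5, 114.2, 6.4]
eef_rot: [-0.228, 0.974, 0.001, 0.001]
ft_force: [3.7, 3.8, -6.9]
grip_width: 17.1
gripper_force: 59.8
```

```bash
python3 -c "
from h import *
goal(530,113.3,4,85.9);print(r.observe()['gripper_force'])"
```

```text
at [531.5 114.2   6.4] ang 116.36 q6 -0.25 F [ 3.7  3.8 -6.9] Tq [ 0.963 -0.711 -0.216] w 17.1 t 15.15 -> inc [ 0.069 -0.006  0.098] turn 6.09
59.75521981716156
```

Call:
send_rows(increments=[[0.05,0,0,0,-1],[0.05,0,0,0,-2],[0.05,0,0,0,-3],[0.05,0,0,0,-4],[0.05,0,0,0,-5],[0.05,0,0,0,-6]])

```text
clock: 15.75
position: [531.5, 114.2, 6.5]
eef_rot: [-0.472, 0.881, 0.0, 0.001]
ft_force: [3.5, 4.4, -6.6]
grip_width: 17.3
gripper_force: 59.8
```

```bash
python3 -c "
from h import *
goal(530,113.3,4,85.9);print(r.observe()['gripper_force'], r.observe()['joint_efforts'].round(3))"
```

```text
at [531.5 114.2   6.5] ang 146.36 q6 -0.77 F [ 3.5  4.4 -6.6] Tq [ 0.957 -0.717 -0.237] w 17.3 t 15.75 -> inc [0.065 0.028 0.098] turn 12.09
59.783915877342224 [ -1.676 -52.974  27.262   1.851  -1.183   0.674]
```

```bash
cat >> h.py <<'E'
def tq(n=6):
    T=[]
    for i in range(n):
        s=r.observe();T.append([s["torque"][2],s["joint_efforts"][5],*s["ft_force"]]);eyes.capture("wrist")
    R=Rn.from_quat(s["eef_rot"]).as_matrix();a=(np.degrees(np.arctan2(R[1,1],R[0,1]))-85.7)%360
    print("a deg",a.round(2),"Tz,j6,F",np.mean(T,0).round(3),"sd",np.std(T,0)[:2].round(3),"t",round(s["clock"],2))
E
python3 -c "
from h import *
tq()"
```

```text
a deg 60.47 Tz,j6,F [-0.105 -0.094  3.208  4.347 -6.237] sd [0.064 0.379] t 16.0
```

Call:
send_rows(increments=[[0.05,0,0,0,-0.5],[0.05,0,0,0,-1],[0.05,0,0,0,-1]])

```text
clock: 16.35
position: [531.5, 114.2, 6.5]
eef_rot: [-0.509, 0.861, 0.0, 0.001]
ft_force: [3.2, 5.0, -5.1]
grip_width: 17.2
gripper_force: 59.8
```

```bash
python3 -c "
from h import *
tq()"
```

```text
a deg 65.47 Tz,j6,F [-0.076 -0.15   3.398  4.438 -5.868] sd [0.022 0.086] t 16.6
```

Call:
send_rows(increments=[[0.05,0,0,0,-0.5],[0.05,0,0,0,-1],[0.05,0,0,0,-1]])

```text
clock: 16.95
position: [531.5, 114.2, 6.5]
eef_rot: [-0.546, 0.838, 0.0, 0.001]
ft_force: [2.6, 3.5, -5.5]
grip_width: 17.0
gripper_force: 59.8
```

```bash
python3 -c "
from h import *
tq()"
```

```text
a deg 70.48 Tz,j6,F [-0.1   -0.15   2.902  4.343 -6.011] sd [0.026 0.086] t 17.2
```

Call:
send_rows(increments=[[0.05,0,0,0,-0.5],[0.05,0,0,0,-1],[0.05,0,0,0,-1]])

```text
clock: 17.55
position: [531.5, 114.2, 6.5]
eef_rot: [-0.582, 0.813, 0.0, 0.001]
ft_force: [3.6, 4.4, -6.1]
grip_width: 17.5
gripper_force: 59.8
```

```bash
python3 -c "
from h import *
tq()"
```

```text
a deg 75.47 Tz,j6,F [-0.123 -0.15   3.44   4.249 -5.954] sd [0.036 0.086] t 17.8
```

Torque relaxes at rest, so I have to read it while turning. I use slow 1.25° rows with a reading right after each pair.

```bash
cat >> h.py <<'E'
def q():
    s=r.observe();R=Rn.from_quat(s["eef_rot"]).as_matrix();a=(np.degrees(np.arctan2(R[1,1],R[0,1]))-85.7)%360
    print("a",a.round(2),"Tz",s["torque"][2].round(3),"j6",s["joint_efforts"][5].round(3),"v6",s["joint_velocities"][5].round(3))
E
python3 -c "
from h import *
q()"
```

```text
a 75.47 Tz -0.089 j6 -0.098 v6 -0.0
```

Call:
send_rows(increments=[[0.05,0,0,0,-0.25],[0.05,0,0,0,-0.5]])

```text
clock: 18.05
position: [531.4, 114.2, 6.4]
eef_rot: [-0.6, 0.8, 0.0, 0.001]
ft_force: [3.1, 4.4, -6.2]
grip_width: 17.2
gripper_force: 59.8
```

```bash
python3 -c "
from h import *
q()"
```

```text
a 78.01 Tz -0.238 j6 0.001 v6 -0.216
```

Call:
send_rows(increments=[[0.05,0,0,0,-0.25],[0.05,0,0,0,-0.5]])

```text
clock: 18.25
position: [531.5, 114.2, 6.5]
eef_rot: [-0.617, 0.787, 0.0, 0.001]
ft_force: [2.9, 4.4, -5.8]
grip_width: 17.3
gripper_force: 59.8
```

```bash
python3 -c "
from h import *
q()"
```

```text
a 80.51 Tz -0.284 j6 -0.005 v6 -0.216
```

Call:
send_rows(increments=[[0.05,0,0,0,-0.25],[0.05,0,0,0,-0.5]])

```text
clock: 18.45
position: [531.5, 114.3, 6.5]
eef_rot: [-0.634, 0.773, 0.0, 0.001]
ft_force: [4.3, 4.2, -6.7]
grip_width: 17.3
gripper_force: 59.8
```

```bash
python3 -c "
from h import *
q()"
```

```text
a 83.01 Tz -0.259 j6 -0.005 v6 -0.218
```

Call:
send_rows(increments=[[0.05,0,0,0,-0.25]])

```text
clock: 18.55
position: [531.4, 114.2, 6.5]
eef_rot: [-0.642, 0.766, 0.0, 0.001]
ft_force: [3.1, 4.9, -6.0]
grip_width: 17.4
gripper_force: 59.8
```

```bash
python3 -c "
from h import *
q()"
```

```text
a 84.26 Tz -0.269 j6 -0.005 v6 -0.216
```

Call:
send_rows(increments=[[0.05,0,0,0,-0.25]])

```text
clock: 18.65
position: [531.4, 114.2, 6.5]
eef_rot: [-0.651, 0.759, 0.0, 0.001]
ft_force: [3.3, 5.0, -6.5]
grip_width: 17.0
gripper_force: 59.8
```

```bash
python3 -c "
from h import *
q()"
```

```text
a 85.51 Tz -0.226 j6 -0.007 v6 -0.217
```

Call:
send_rows(increments=[[0.05,0,0,0,-0.25]])

```text
clock: 18.75
position: [531.4, 114.2, 6.4]
eef_rot: [-0.659, 0.752, 0.0, 0.001]
ft_force: [3.6, 3.5, -5.6]
grip_width: 17.6
gripper_force: 59.8
```

```bash
python3 -c "
from h import *
q()"
```

```text
a 86.76 Tz -0.261 j6 -0.007 v6 -0.216
```

Call:
send_rows(increments=[[0.05,0,0,0,-0.25]])

```text
clock: 18.85
position: [531.4, 114.2, 6.5]
eef_rot: [-0.667, 0.745, 0.0, 0.001]
ft_force: [2.8, 4.4, -5.0]
grip_width: 17.3
gripper_force: 59.8
```

```bash
python3 -c "
from h import *
q()"
```

```text
a 88.01 Tz -0.257 j6 -0.007 v6 -0.216
```

Call:
send_rows(increments=[[0.05,0,0,0,-0.25]])

```text
clock: 18.95
position: [531.5, 114.2, 6.5]
eef_rot: [-0.675, 0.738, 0.0, 0.001]
ft_force: [4.1, 4.1, -6.1]
grip_width: 17.5
gripper_force: 59.8
```

```bash
python3 -c "
from h import *
q()"
```

```text
a 89.26 Tz -0.272 j6 -0.007 v6 -0.217
```

Call:
send_rows(increments=[[0.05,0,0,0,-0.25]])

```text
clock: 19.05
position: [531.4, 114.2, 6.5]
eef_rot: [-0.683, 0.73, 0.0, 0.001]
ft_force: [2.7, 4.5, -5.9]
grip_width: 17.1
gripper_force: 59.8
```

```bash
python3 -c "
from h import *
q()"
```

```text
a 90.51 Tz -0.247 j6 -0.007 v6 -0.216
```

Call:
send_rows(increments=[[0.05,0,0,0,-0.25]])

```text
clock: 19.15
position: [531.4, 114.2, 6.5]
eef_rot: [-0.691, 0.723, 0.0, 0.001]
ft_force: [3.8, 5.5, -5.4]
grip_width: 17.4
gripper_force: 59.8
```

```bash
python3 -c "
from h import *
q()"
```

```text
a 91.76 Tz -0.227 j6 -0.016 v6 -0.216
```

Call:
send_rows(increments=[[0.05,0,0,0,-0.25]])

```text
clock: 19.25
position: [531.5, 114.2, 6.5]
eef_rot: [-0.699, 0.715, 0.0, 0.001]
ft_force: [2.7, 4.4, -6.3]
grip_width: 17.7
gripper_force: 59.8
```

```bash
python3 -c "
from h import *
q()"
```

```text
a 93.0 Tz -0.257 j6 -0.03 v6 -0.217
```

Call:
send_rows(increments=[[0.05,0,0,0,-0.25]])

```text
clock: 19.35
position: [531.4, 114.2, 6.5]
eef_rot: [-0.707, 0.707, 0.0, 0.001]
ft_force: [2.2, 4.0, -6.9]
grip_width: 17.4
gripper_force: 59.8
```

```bash
python3 -c "
from h import *
q()"
```

```text
a 94.25 Tz -0.299 j6 -0.043 v6 -0.215
```

Call:
send_rows(increments=[[0.05,0,0,0,-0.25]])

```text
clock: 19.45
position: [531.4, 114.2, 6.5]
eef_rot: [0.714, -0.7, -0.0, -0.001]
ft_force: [3.5, 4.6, -5.8]
grip_width: 17.1
gripper_force: 59.8
```

```bash
python3 -c "
from h import *
q()"
```

```text
a 95.5 Tz -0.295 j6 -0.057 v6 -0.218
```

Call:
send_rows(increments=[[0.05,0,0,0,-0.25]])

```text
clock: 19.55
position: [531.4, 114.2, 6.4]
eef_rot: [0.722, -0.692, -0.0, -0.001]
ft_force: [2.6, 3.2, -5.9]
grip_width: 17.2
gripper_force: 59.8
```

```bash
python3 -c "
from h import *
q()"
```

```text
a 96.75 Tz -0.308 j6 -0.072 v6 -0.217
```

The joint-6 effort is a clean signal: flat at -0.007, then rising steadily from a ≈ 91°. At 9 N/mm the force is now about 8 N, so one more small step brings it to about 10 N, and then I hold.

Call:
send_rows(increments=[[0.05,0,0,0,-0.25]])

```text
clock: 19.65
position: [531.4, 114.2, 6.4]
eef_rot: [0.73, -0.684, -0.0, -0.001]
ft_force: [2.9, 5.1, -5.5]
grip_width: 17.3
gripper_force: 59.8
```

```bash
python3 -c "
from h import *
q()"
```

```text
a 98.0 Tz -0.318 j6 -0.086 v6 -0.214
```

Call:
send_rows(increments=[[0.05,0,0,0,0],[0.05,0,0,0,0]])

```text
clock: 19.85
position: [531.4, 114.2, 6.5]
eef_rot: [0.729, -0.684, -0.0, -0.001]
ft_force: [2.9, 4.0, -5.7]
grip_width: 17.3
gripper_force: 59.8
```

```bash
python3 -c "
from h import *
q()"
```

```text
a 97.96 Tz -0.201 j6 -0.198 v6 0.0
```

Call:
send_rows(increments=[[0.3,0,0,0,0],[0.5,0,0,0,0],[0.5,0,0,0,0],[0.5,0,0,-0.3,0],[0.5,0,0,-1,0],[0.5,0,0,-2.2,0],[0.5,0,0,-3.6,0],[0.5,0,0,-4.5,0],[0.5,0,0,-4.5,0],[0.5,0,0,-4.5,0]])

```text
clock: 20.85
position: [531.2, 113.5, 119.9]
eef_rot: [0.729, -0.684, 0.0, -0.001]
ft_force: [-0.5, -0.1, -0.6]
grip_width: 42.9
gripper_force: 0.0
```

```bash
python3 -c "
from h import *
goal(530,113,100,0)
c=eyes.capture('wrist');cv2.imwrite('pics/w5.png',cv2.convertScaleAbs(c['color'],alpha=1.5))
P=cloud(c);m=tan(c)&(c['depth']>0)&(abs(P[...,1]-165)<40);print([circ(c,k,37) for k in blobs(tan(c),2000)],np.median(P[m][:,2]))"
```

```text
at [531.2 113.5 119.9] ang -176.34 q6 -1.42 F [-0.5 -0.1 -0.6] Tq [ 0.002  0.052 -0.002] w 42.9 t 20.85 -> inc [0.016 0.05  0.795] turn 0.73
[(array([543.1, 166.3]), array([54.2, 56.5]))] 36.43610391273401
```

View pics/w5.png

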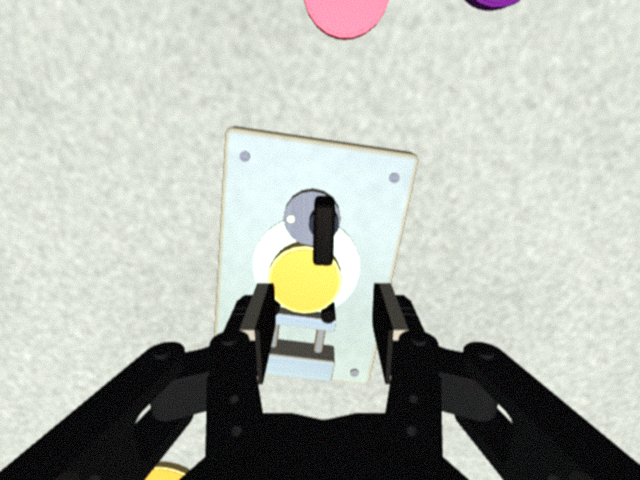

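The wrist view shows the dish at (305,280), flat and touching the lobe and both pins. It sits about 5.5 mm to +y of the seat, and the gripper is clear.

```bash
python3 -c "
from workcell import r
print(r.hand_in())"
```

```text
the job is handed in; nothing more can be done
None
```

The dish is flat on the light disc, clamped against both pins at an estimated 10 N (from 7° of turn past first bearing, not measured directly), the gripper is clear, and the job was handed in at about 21 s without a verdict shown.

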